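# Tip the tall carton over and push it under the low shelf

### The arm

A 7-joint arm with a two-finger parallel gripper is mounted at the origin on the work surface. World frame = base frame: x ahead of the robot, y to its left, z up, the work surface at z = 0. Lengths are in mm, angles in rad, forces in N, time in s.
With the tool pointing down it reaches from about 400 to 875 mm from the base axis. Payload 4.4 kg.
Tool frame: the origin (TCP) lies at the very end of the fingers, on their centre line; the grasp point (between the pads) lies 19 mm behind it (hold_point_z is the distance from the TCP to the grasp point, in mm); z points along the fingers, y is the direction in which the jaws open and shut (so a half turn about z gives the same grasp; the last joint's range is limited). The gripper opens to 85 mm and grips with 20 to 120 N. Pads are 22 mm wide; open, the fingers measure 114 mm over their backs; the gripper's body (76 mm by 85 mm) begins 54 mm behind the grasp point. The pads swing forward as they close: fully open they stand 13 mm farther back than shut.
Start: joints at [1.076, 0.628, 0.038, 1.517, -0.027, 0.996, -0.02], TCP at [270.285, -591.155, 231.313] pointing down, gripper open.
Joint ranges: [-3.06, 3.06], [-0.37, 2.12], [-1.25, 1.32], [0.18, 2.47], [-1.1, 4.24], [0.23, 1.98], [-2.94, 2.94]. Speed limits (rad/s): [2.57, 2.57, 3.14, 3.14, 3.14, 3.14, 3.14].

### API

Orientations are given as a unit quaternion [w, x, y, z].
In Python, from workcell import read_state, grab_frame, close_job, hold_point_z gives the robot as it stands.
- The arm moves only by the tool drive_tool, never from a script. Its argument "steps" is one flat list of numbers, 4 for each row, row after row: the shift along the tool's x, y, z in cm, then the turn about the tool's z in rad. A call has 1 to 8 rows; each row shifts and turns the pose as measured when the row begins, along the tool's axes as they then stand; what a row does not reach is not made up. A row lasts 1/12 s, in which the tool goes at most 41.7 mm and 7.16 degrees, less where a joint would pass 70% of its speed; a pose out of reach is approached as far as the arm can. A call with a gripper value outside its range is refused whole. "gripper" is the finger opening in cm, from 0 to 8.54, set as the call begins (left out, the last holds). The fingers move at their own pace and stop on an object; "newtons" is the grip in N (left out, the last holds). Time passes only in rows, so rows that do not move let the fingers close. It gives the time, the measured TCP pose, the force and the opening at its end, in the units of the state.
- read_state(): the state, without advancing time (a new reading comes with each control period).
- grab_frame(name): name is "scene" or "top"; returns a dict with "img" (384x512x3 uint8, blue, green, red), "fx", "fy", "cx", "cy" (pixels), "origin" and "orientation" of the camera in the world. Camera axes: x right, y down, z forward; pixel columns grow to the right and rows downward; lengths in mm; the calibration is good to about 2 mm. A picture is of the moment at which its call begins. There is no depth.
- close_job(): hands the job in, once; it reports no verdict.
The state is a dict: "time": time; "joints": joint angles; "joint_vel": joint speeds; "tau": joint torques, N m; "ee_pos": TCP position; "tool_rot": TCP orientation; "force": force on the tool from outside, world axes, zero at the start; "torque": the same for the moment, N m; "grip_width": opening from 0.0 (shut) to 1.0 (fully open).
Only numpy, scipy, OpenCV 4.12 (cv2) and the standard library are available. Lean on these libraries where they do the work, as an engineer would, in place of code of your own. Each camera call takes 0.05 s, during which the arm holds its last target.

### The job

The noodle carton is too tall to stand under the low shelf: push it over so that it lies flat on a broad face, out in the open, then push it endways along the worktop until it is under the shelf board with only about the last 5 cm of its length still sticking out, to pull it back by. Only push it, with the fingertips or the outside of the fingers: do not grip, lift, carry or crush it. Leave the pots, the bowl and the jar where they are, and finish with the hand clear.

Things in the scene. Friction and masses are not known exactly. Their poses are not given: they have to be found in the camera images.
- carton: Closed cardboard carton with a paper band, loose, standing on end: 110 mm along its x, 50 mm along its y, 160 mm along its z; 0.25 to 0.5 kg, evenly filled. Origin: centre of its bottom end. Broad faces look along its +-y, one towards the shelf within about 20 degrees. Pushed near the top it tips about its lower edge and past 17 degrees falls by itself; lying, its origin is 25 mm up
- carton_center (a point): The middle of the carton's volume, 80 mm along the carton's z from its origin; 80 mm above the worktop while the carton stands, 25 mm when it lies on a broad face
- shelf: Low open shelf, fixed, on the left or right (+y or -y) of the carton: board 460 mm along its x, 180 mm along its y, underside 90 mm and top 110 mm above the worktop. Four 20 mm square legs at x = +-215, y = +-75 mm; else open all round, 410 mm wide between legs. Origin on the worktop under the board's middle, 90 mm in from its long edges. Its y is within 10 degrees of world y
- pots: Bystander: nested pair of aluminium pots, one standing in the other, 220 mm across, 256 mm with the side handles (along x), 128 mm high, on the other side of the carton from the shelf. Origin under the centre
- bowl: Bystander: white melamine bowl, 140 mm across, 60 mm high, mouth up, beyond the carton as seen from the robot. Origin under the centre
- jar: Bystander: glass jar with a twist cap, 76 mm across, 120 mm high, beyond the carton as seen from the robot. Origin under the centre
Not all that is in view belongs to the job. What is shaped like the carton but blue, green or purple is not meant.

How it is judged:
By the outcome, as a careful person would: the job done as asked, in the order asked, and still so for the second after the job is handed in, with the robot touching nothing.
It also fails if it takes over 51 s, if anything falls off the work surface, if the arm or the gripper's body presses on something with over 40 N, if the wrist force passes 120 N, or if a joint passes its speed limit or range.

## Working session

There is one attempt and no reset: what is moved stays moved. The work goes in short steps, Python scripts to look and compute and a tool call to move; the robot and the scene stay as the last step left them, time stands still between calls to the robot, and variables do not carry over. Pictures are saved under pics/ and viewed, and the job is handed in when it is done.

Besides the shell and the picture viewer there is one more tool, called after "Call:" by a JSON object that holds its "api" and its "payload". drive_tool: Moves the arm, as the interface text tells. Its arguments: {"type":"object","properties":{"steps":{"type":"array","items":{"type":"number"}},"gripper":{"type":"number"},"newtons":{"type":"number"}},"required":["steps"]}

```bash
mkdir -p pics; ls; python3 - <<'E'
from workcell import *
import cv2
s=read_state();print(s)
print(hold_point_z() if callable(hold_point_z) else hold_point_z)
import pickle
for n in("scene","top"):
    f=grab_frame(n);cv2.imwrite(f"pics/{n}0.png",f["img"]);pickle.dump(f,open(f"{n}0.pkl","wb"))
    print(n,{k:v for k,v in f.items() if k!="img"})
E
```

```text
pics
{'time': 0.0, 'joints': array([ 1.07620717,  0.62933303,  0.0384667 ,  1.51833479, -0.02700471,
        0.99631353, -0.02000249]), 'joint_vel': array([ 0.00124459,  0.0018987 , -0.00041969, -0.00110092, -0.000947  ,
        0.00163348,  0.00138912]), 'tau': array([-7.12491401e-04, -5.63398826e+01,  1.22571845e+00, -1.93446815e+01,
        1.09481442e-02,  1.05473486e-02, -1.13634908e-05]), 'ee_pos': array([ 270.0117449 , -590.59325148,  230.40865344]), 'tool_rot': array([-9.09831044e-04,  9.77107540e-01,  2.12743933e-01, -2.15510508e-04]), 'force': array([ 0.8432878 , -0.16170729,  0.20697328]), 'torque': array([ 0.00291274, -0.00178747, -0.00501785]), 'grip_width': 0.9965363098464521}
18.700000000000003
scene {'fx': 400.1393265198936, 'fy': 400.1393265198936, 'cx': 251.76716781632632, 'cy': 188.88310802656147, 'origin': array([ 887.66040105, -371.37351658, 1086.73077608]), 'orientation': array([-0.21500085,  0.91990449,  0.3199876 , -0.07182126])}
top {'fx': 479.20661920601145, 'fy': 479.20661920601145, 'cx': 258.6762200539055, 'cy': 194.41303991108035, 'origin': array([ 473.32817076,   -3.58206435, 1293.74956293]), 'orientation': array([-0.04526095,  0.71514676, -0.69671166,  0.03330806])}
```

View pics/scene0.png

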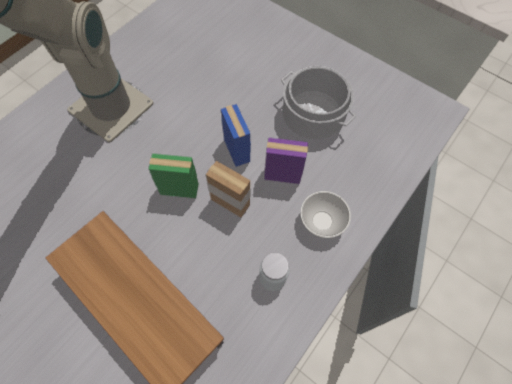

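View pics/top0.png

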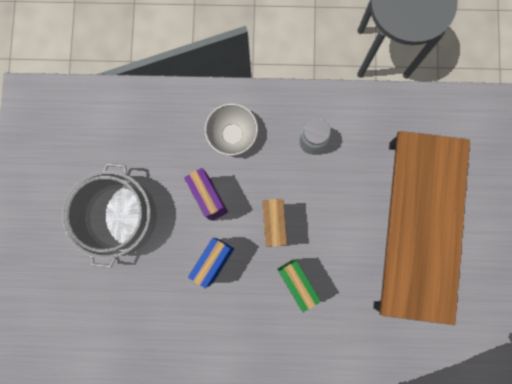

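The top view has +x up and -y to the right. The candidates are the brown/kraft carton with a paper band at (275,222), blue at (211,263), green at (299,286) and purple at (206,194). Only the brown one fits, since the other three colours are excluded. The shelf is to its right (-y), and the pots, bowl and jar are at (108,214), (231,131) and (316,135).

```bash
cat > h.py <<'E'
import numpy as np,cv2,pickle
from scipy.spatial.transform import Rotation as R
def rot(q): return R.from_quat([q[1],q[2],q[3],q[0]]).as_matrix()
def cast(f,uv,z):
    uv=np.atleast_2d(np.asarray(uv,float))
    d=np.c_[(uv[:,0]-f["cx"])/f["fx"],(uv[:,1]-f["cy"])/f["fy"],np.ones(len(uv))]@rot(f["orientation"]).T
    o=np.asarray(f["origin"]);return o+d*((z-o[2])/d[:,2])[:,None]
def proj(f,p):
    c=(np.atleast_2d(p)-f["origin"])@rot(f["orientation"])
    return np.c_[c[:,0]/c[:,2]*f["fx"]+f["cx"],c[:,1]/c[:,2]*f["fy"]+f["cy"]]
E
python3 - <<'E'
from h import *
f=pickle.load(open("top0.pkl","rb"));g=pickle.load(open("scene0.pkl","rb"))
c=[cv2.resize(f["img"][150:325,170:345],(390,390),interpolation=2),cv2.resize(g["img"][90:240,140:320],(400,390),interpolation=2)]
cv2.imwrite("pics/crop0.png",np.hstack(c))
hsv=cv2.cvtColor(f["img"],cv2.COLOR_BGR2HSV)
m=cv2.inRange(hsv,(5,90,50),(25,255,255))
n,l,st,ce=cv2.connectedComponentsWithStats(m)
for i in range(1,n):
    if st[i,4]>60:
        pts=np.argwhere(l==i)[:,::-1].astype(np.float32)
        print(st[i],ce[i],cv2.boxPoints(cv2.minAreaRect(pts)).round(1).tolist())
        if st[i,4]>3000:
            b=cast(f,cv2.boxPoints(cv2.minAreaRect(pts)),110);print("shelf",b.round(0),b.mean(0))
for n,uv,z in(("bowl",(231.5,130.5),60),("jar",(317,131),120),("pot",(112,213),128)):print(n,cast(f,uv,z).round())
for n,uv in(("green",(299,286)),("blue",(211,263)),("purple",(206,194))):print(n,cast(f,uv,160).round())
print(proj(f,[[473,0,0],[873,0,0]]))
E
```

```text
[  380   132    90   193 13744] [425.13525902 227.9185099 ] [[378.6000061035156, 317.0], [396.3999938964844, 130.8000030517578], [472.20001220703125, 138.0], [454.3999938964844, 324.20001220703125]]
shelf [[ 316. -278.  110.]
 [ 775. -323.  110.]
 [ 761. -512.  110.]
 [ 304. -459.  110.]] [ 538.7077269  -393.24861879  110.        ]
[191 172  25  41 258] [203.1627907  192.00775194] [[190.3000030517578, 173.89999389648438], [195.5, 171.1999969482422], [216.1999969482422, 210.8000030517578], [211.10000610351562, 213.5]]
[263 199  24  47 917] [274.32279171 222.33805889] [[262.5, 200.3000030517578], [282.79998779296875, 198.8000030517578], [286.20001220703125, 244.10000610351562], [266.0, 245.60000610351562]]
[195 242  28  42 256] [208.58984375 262.44921875] [[194.0, 280.79998779296875], [218.60000610351562, 241.10000610351562], [223.1999969482422, 244.0], [198.60000610351562, 283.6000061035156]]
[285 265  29  43 322] [299.31987578 285.94409938] [[284.29998779296875, 267.0], [290.20001220703125, 263.6000061035156], [314.29998779296875, 304.70001220703125], [308.3999938964844, 308.1000061035156]]
bowl [[778.  95.  60.]]
jar [[ 767. -123.  120.]]
pot [[548. 376. 128.]]
green [[388. -82. 160.]]
blue [[435. 125. 160.]]
purple [[597. 143. 160.]]
[[264.77807681 248.10156806]
 [268.46174254 103.11843762]]
```

View pics/crop0.png

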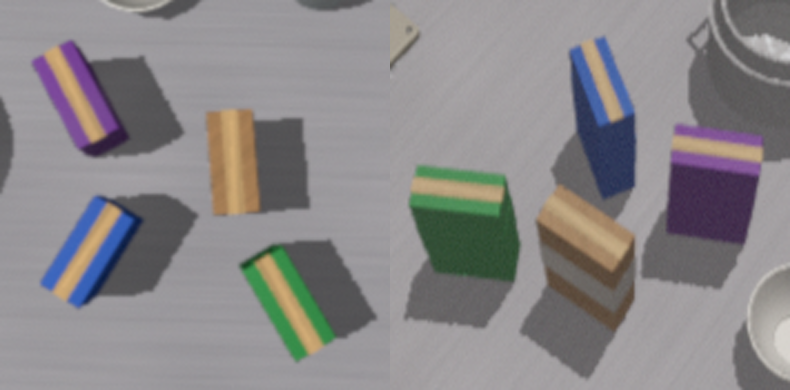

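```bash
python3 - <<'E'
from h import *
f=pickle.load(open("top0.pkl","rb"))
b=cast(f,[[262.5,199.5],[283.3,198],[286.7,244.5],[266,246]],160);print(b.round(1),b.mean(0))
e=b[0]-b[3];print(np.linalg.norm(e),np.degrees(np.arctan2(e[1],e[0])),np.linalg.norm(b[0]-b[1]))
for n,p in(("green",[[282,265],[293,261],[320,304],[307,311]]),("purple",[[186,174],[202,168],[226,213],[211,219]]),("blue",[[189,280],[211,238],[232,247],[208,287]])):
    print(n,cast(f,p,160).round(0)[:,:2].tolist())
# shelf edges top plane: near long edge
hsv=cv2.cvtColor(f["img"],cv2.COLOR_BGR2HSV)
m=cv2.inRange(hsv,(5,90,50),(25,255,255))[:,370:]
for v in range(145,310,20):
    u=np.where(m[v])[0]+370; print(v,u.min(),u.max(),cast(f,[[u.min()-.5,v],[u.max()+.5,v]],110)[:,:2].round(0).tolist())
E
```

```text
[[587.7   7.9 160. ]
 [592.5 -41.4 160. ]
 [482.8 -51.8 160. ]
 [478.   -3.2 160. ]] [535.27969812 -22.11514992 160.        ]
110.23496966030402 5.777362629143262 49.56955160183547
green [[435.0, -42.0], [445.0, -67.0], [348.0, -132.0], [331.0, -102.0]]
purple [[644.0, 193.0], [660.0, 155.0], [553.0, 94.0], [538.0, 129.0]]
blue [[394.0, 175.0], [493.0, 127.0], [474.0, 77.0], [379.0, 130.0]]
145 395 468 [[738.0, -318.0], [743.0, -502.0]]
165 395 467 [[687.0, -318.0], [692.0, -499.0]]
185 393 465 [[637.0, -313.0], [642.0, -493.0]]
205 391 464 [[587.0, -308.0], [592.0, -489.0]]
225 389 462 [[538.0, -303.0], [542.0, -484.0]]
245 387 460 [[489.0, -298.0], [493.0, -478.0]]
265 385 459 [[440.0, -293.0], [445.0, -474.0]]
285 383 457 [[392.0, -288.0], [397.0, -469.0]]
305 380 456 [[344.0, -281.0], [349.0, -465.0]]
```

Call:
{"api": "drive_tool", "payload": {"steps": [0,0,0,-0.12,0,0,0,-0.12,0,0,0,-0.12,0,0,0,-0.12,0,0,0,-0.12,0,0,0,-0.12,0,0,0,-0.12,0,0,0,-0.12], "gripper": 6}}

```text
time: 0.77
ee_pos: [268.9, -587.7, 226.0]
tool_rot: [-0.005, 0.756, 0.654, 0.001]
force: [0.2, 0.5, 0.0]
grip_width: 0.702
```

Call:
{"api": "drive_tool", "payload": {"steps": [0,0,0,-0.12,0,0,0,-0.12,3.4,1.8,-0.1,0,3.4,1.8,-0.1,0,3.4,1.8,0,0,3.4,1.8,0,0,3.4,1.8,0,0,3.4,1.8,0,0]}}

```text
time: 1.43
ee_pos: [348.3, -374.7, 223.4]
tool_rot: [-0.008, 0.674, 0.738, -0.0]
force: [1.4, -0.0, 1.4]
grip_width: 0.704
```

Call:
{"api": "drive_tool", "payload": {"steps": [3.4,1.8,0,0,3.4,1.8,0,0,3.4,1.8,0,0,3.4,1.8,0,0,3.4,1.8,0,0,3.4,1.8,0,0]}}

```text
time: 1.93
ee_pos: [437.9, -151.0, 223.6]
tool_rot: [-0.009, 0.675, 0.737, -0.001]
force: [1.5, 0.1, -0.9]
grip_width: 0.706
```

```bash
cat >> h.py <<'E'
def st(target=None):
    from workcell import read_state
    s=read_state();M=rot(s["tool_rot"]);p=s["ee_pos"]
    print("t",round(s["time"],2),"pos",p.round(1),"psi",np.degrees(np.arctan2(M[1,0],M[0,0])).round(2),"tilt",M[:,2].round(3),"F",s["force"].round(1),"g",round(s["grip_width"],2))
    if target is not None: print("tool cm to target",((np.array(target)-p)@M/10).round(2))
E
python3 -c "
from h import *
st([528,43,231])"
```

```text
t 1.93 pos [ 437.9 -151.   223.6] psi 95.03 tilt [-0.014  0.01  -1.   ] F [ 1.5  0.1 -0.9] g 0.71
tool cm to target [18.54 10.67 -0.67]
```

Call:
{"api": "drive_tool", "payload": {"steps": [3.4,2.0,-0.2,0,3.4,2.0,-0.1,0,3.4,2.0,0,0,3.4,2.0,0,0,3.4,2.0,0,0,2,0.8,0,0,0,0,0,0]}}

```text
time: 2.52
ee_pos: [532.2, 68.5, 226.6]
tool_rot: [-0.011, 0.671, 0.741, 0.001]
force: [0.2, 0.8, -0.2]
grip_width: 0.704
```

```bash
python3 -c "
from h import *
st([528,43,140])"
```

```text
t 2.52 pos [532.2  68.5 226.6] psi 95.64 tilt [-0.014  0.016 -1.   ] F [ 0.2  0.8 -0.2] g 0.7
tool cm to target [-2.65 -0.56  8.62]
```

Call:
{"api": "drive_tool", "payload": {"steps": [-2.6,-0.4,0,0,0,0,2.5,0,0,0,3,0,0,0,3,0,0,0,0,0]}}

```text
time: 2.93
ee_pos: [530.7, 43.6, 139.3]
tool_rot: [-0.009, 0.67, 0.743, 0.002]
force: [-0.3, -1.0, 0.0]
grip_width: 0.699
```

```bash
python3 - <<'E'
from h import *
from workcell import *
st([528,43,140])
a=grab_frame("scene");b=grab_frame("top");cv2.imwrite("pics/s1.png",np.hstack([cv2.resize(a["img"][90:240,140:320],(400,390)),cv2.resize(b["img"][150:325,170:345],(390,390))]))
E
```

```text
t 2.93 pos [530.7  43.6 139.3] psi 95.92 tilt [-0.011  0.016 -1.   ] F [-0.3 -1.   0. ] g 0.7
tool cm to target [-0.03 -0.28 -0.06]
```

View pics/s1.png

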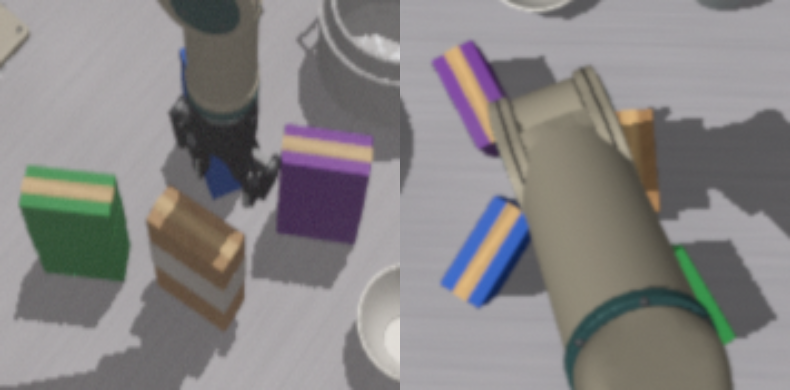

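The hand is behind the brown carton (crop pixel 195,250), with clearance to purple and blue. Next I push near its top.

Call:
{"api": "drive_tool", "payload": {"steps": [-1.5,0,0,0,-1,0,0,0,-0.8,0,0,0,-0.8,0,0,0,-0.8,0,0,0,-0.8,0,0,0]}}

```text
time: 3.53
ee_pos: [544.6, -13.6, 150.6]
tool_rot: [-0.003, 0.669, 0.743, 0.01]
force: [-0.5, 0.4, -0.4]
grip_width: 0.704
```

```bash
python3 - <<'E'
from h import *
from workcell import *
st()
a=grab_frame("scene");cv2.imwrite("pics/s2.png",cv2.resize(a["img"][90:240,140:320],(500,417)))
E
```

```text
t 3.53 pos [544.6 -13.6 150.6] psi 96.06 tilt [ 0.009  0.018 -1.   ] F [-0.5  0.4 -0.4] g 0.7
```

View pics/s2.png

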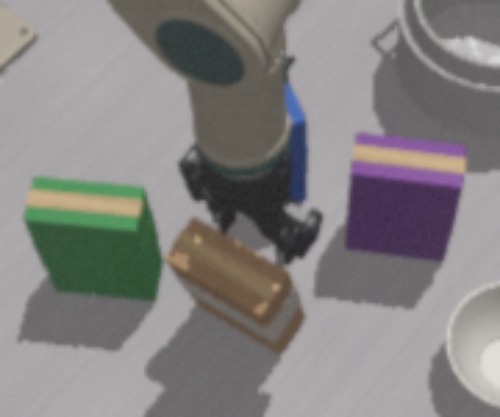

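The carton is tilting towards the shelf with the fingers behind it, so I keep pushing, with a slight correction downwards and sideways.

Call:
{"api": "drive_tool", "payload": {"steps": [-0.9,-0.2,0.4,0,-0.9,-0.2,0.4,0,-0.9,-0.1,0.3,0,-0.9,0,0.2,0,0,0,0,0,0,0,0,0]}}

```text
time: 4.08
ee_pos: [543.0, -57.5, 134.9]
tool_rot: [-0.003, 0.67, 0.742, 0.009]
force: [0.4, 0.2, 0.4]
grip_width: 0.702
```

```bash
python3 - <<'E'
from h import *
from workcell import *
st()
a=grab_frame("scene");cv2.imwrite("pics/s3.png",cv2.resize(a["img"][90:270,80:320],(600,450)))
E
```

```text
t 4.08 pos [543.  -57.5 134.9] psi 95.79 tilt [ 0.008  0.016 -1.   ] F [0.4 0.2 0.4] g 0.7
```

View pics/s3.png

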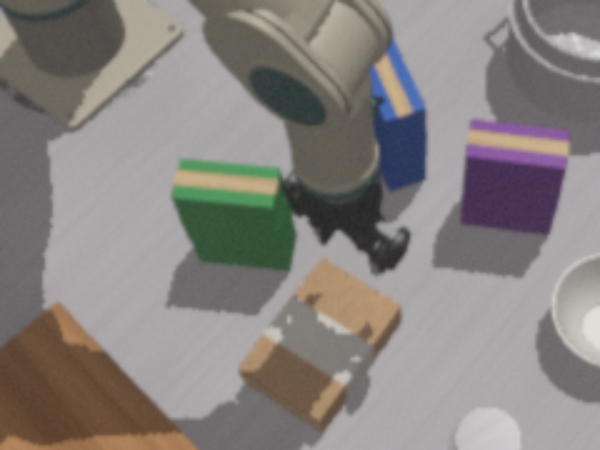

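The carton lies flat in the open, with its trailing end corners at crop (322,260) and (400,310) and the shelf at lower left. I measure it from both views.

```bash
python3 - <<'E'
from h import *
from workcell import *
a=grab_frame("scene");b=grab_frame("top");pickle.dump((a,b),open("p4.pkl","wb"))
p=cast(a,np.array([[322,260],[400,308],[240,368]])*0.4+[80,90],50);print(p.round(0))
cv2.imwrite("pics/s4.png",np.hstack([cv2.resize(a["img"][180:270,165:255],(400,400),interpolation=2),cv2.resize(b["img"][190:290,250:350],(400,400),interpolation=2)]))
E
```

```text
[[ 490.  -57.   50.]
 [ 597.  -48.   50.]
 [ 505. -211.   50.]]
```

View pics/s4.png

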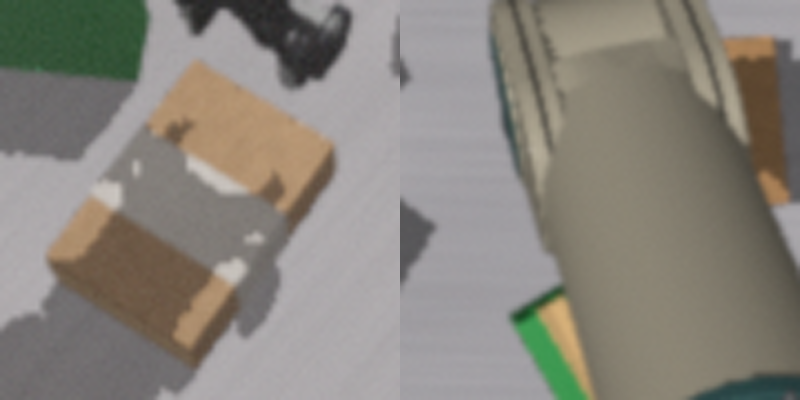

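Call:
{"api": "drive_tool", "payload": {"steps": [2.5,0.2,0,0,2.5,0.1,0,0,0,0,0,0,0,0,3,0,0,0,3,0,0,0,3,0,0,0,2,0,0,0,0,0]}}

```text
time: 4.9
ee_pos: [548.0, 2.7, 26.4]
tool_rot: [0.001, 0.667, 0.745, 0.014]
force: [-0.2, 0.2, -0.1]
grip_width: 0.702
```

```bash
python3 - <<'E'
from h import *
from workcell import *
st([541,-15,16])
E
```

```text
t 4.9 pos [548.    2.7  26.4] psi 96.31 tilt [ 0.021  0.02  -1.   ] F [-0.2  0.2 -0.1] g 0.7
tool cm to target [-1.7  -0.92  0.99]
```

Call:
{"api": "drive_tool", "payload": {"steps": [-0.8,-0.9,1,0,-1.5,0,0,0,-1.2,0,0,0,-0.8,0,0,0,-0.8,0,0,0,-0.8,0,0,0]}}

```text
time: 5.4
ee_pos: [548.0, -53.9, 17.9]
tool_rot: [0.001, 0.664, 0.748, 0.017]
force: [0.0, 0.9, -1.4]
grip_width: 0.703
```

```bash
python3 - <<'E'
from h import *
from workcell import *
st()
a=grab_frame("scene");cv2.imwrite("pics/s5.png",cv2.resize(a["img"][90:270,80:320],(600,450)))
E
```

```text
t 5.4 pos [548.  -53.9  17.9] psi 96.8 tilt [ 0.024  0.023 -0.999] F [ 0.   0.9 -1.4] g 0.7
```

View pics/s5.png

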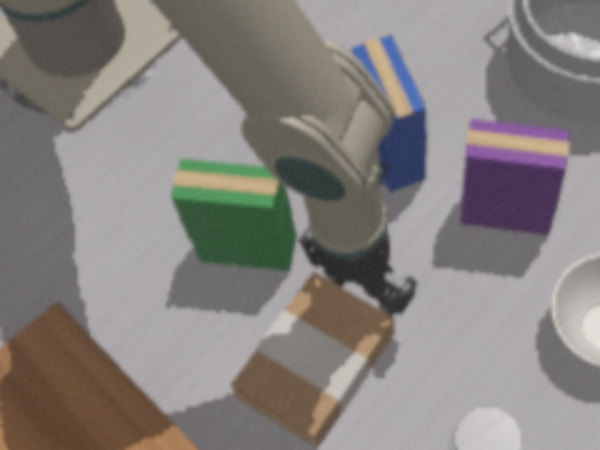

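Call:
{"api": "drive_tool", "payload": {"steps": [-1,0,0.05,0.015,-1,0,0,0.015,-1,0,0,0.015,-1,0,0,0.015,-1,0,0,0.015,-1,0,0,0.015]}}

```text
time: 5.95
ee_pos: [556.1, -117.4, 18.0]
tool_rot: [0.002, 0.699, 0.715, 0.02]
force: [0.6, 3.7, 2.3]
grip_width: 0.699
```

```bash
python3 - <<'E'
from h import *
from workcell import *
st()
a=grab_frame("scene");cv2.imwrite("pics/s6.png",cv2.resize(a["img"][120:300,60:300],(600,450)))
E
```

```text
t 5.95 pos [ 556.1 -117.4   18. ] psi 91.28 tilt [ 0.03   0.026 -0.999] F [0.6 3.7 2.3] g 0.7
```

View pics/s6.png

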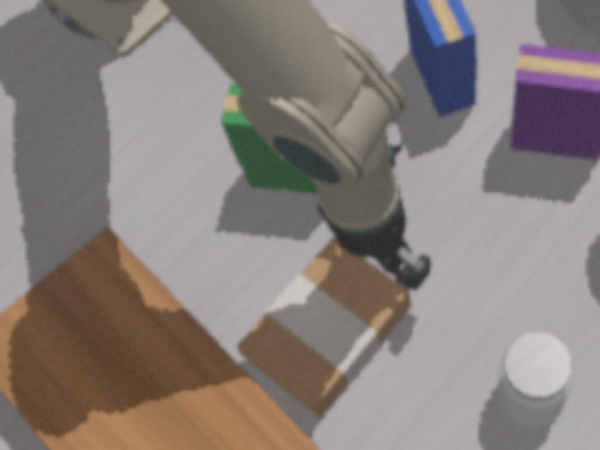

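```bash
python3 - <<'E'
from h import *
from workcell import *
a=grab_frame("scene")
p=cast(a,np.array([[338,240],[408,293],[238,345],[322,412]])*0.4+[60,120],50);print(p.round(0))
E
```

```text
[[ 505. -132.   50.]
 [ 606. -131.   50.]
 [ 502. -288.   50.]
 [ 620. -285.   50.]]
```

Call:
{"api": "drive_tool", "payload": {"steps": [-1,0,0,0.017,-1,0,0,0.017,-1,0,0,0.017,-1,0,0,0.017,-1,0,0,0.017,-1,0,0,0.017,-1,0,0,0.017]}}

```text
time: 6.63
ee_pos: [556.6, -187.7, 17.3]
tool_rot: [0.0, 0.742, 0.67, 0.023]
force: [1.2, 5.4, 3.6]
grip_width: 0.704
```

```bash
python3 - <<'E'
from h import *
from workcell import *
st([550,-241,18])
a=grab_frame("scene");b=grab_frame("top");cv2.imwrite("pics/s7.png",np.hstack([cv2.resize(a["img"][150:300,60:260],(500,375)),cv2.resize(b["img"][150:325,260:400],(300,375))]))
E
```

```text
t 6.63 pos [ 556.6 -187.7   17.3] psi 84.2 tilt [ 0.035  0.031 -0.999] F [1.2 5.4 3.6] g 0.7
tool cm to target [-5.37 -0.11 -0.26]
```

View pics/s7.png

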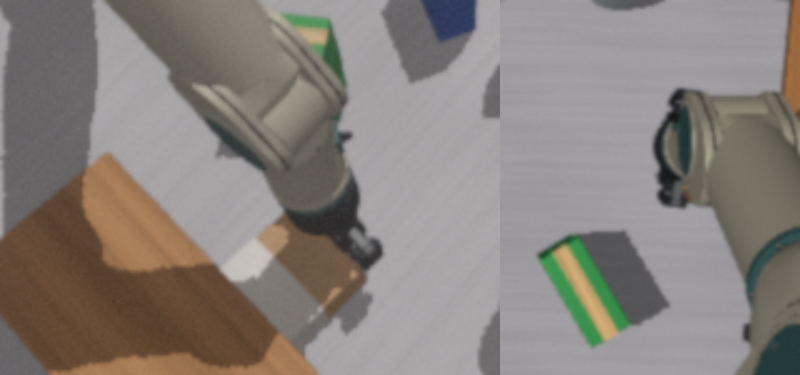

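The carton is going in between the legs and the tool is now parallel to the shelf (psi 84.2). About 54 mm remain.

Call:
{"api": "drive_tool", "payload": {"steps": [-1,0,0,0,-1,0,0,0,-1,0,0,0,-0.8,0,0,0]}}

```text
time: 7.07
ee_pos: [549.9, -227.5, 14.9]
tool_rot: [-0.002, 0.742, 0.67, 0.022]
force: [0.1, 3.5, 3.4]
grip_width: 0.706
```

```bash
python3 - <<'E'
from h import *
from workcell import *
st([550,-241,18])
a=grab_frame("scene");cv2.imwrite("pics/s8.png",cv2.resize(a["img"][190:310,100:260],(800,600),interpolation=2))
E
```

```text
t 7.07 pos [ 549.9 -227.5   14.9] psi 84.18 tilt [ 0.03   0.031 -0.999] F [0.1 3.5 3.4] g 0.71
tool cm to target [-1.33  0.15 -0.35]
```

View pics/s8.png

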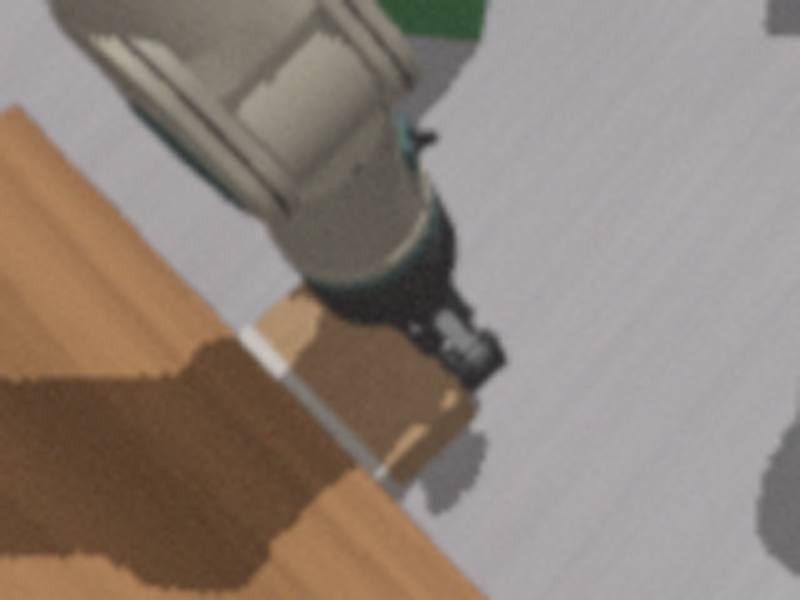

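```bash
python3 - <<'E'
from h import *
from workcell import *
a=grab_frame("scene")
p=cast(a,np.array([[474,390]])*0.2+[100,190],50);print(p.round(0))
# shelf near edge top line in scene view
q=cast(a,np.array([[240,330],[390,480],[120,205]])*0.2+[100,190],110);print("board top edge",q.round(0))
q=cast(a,np.array([[245,335],[390,490]])*0.2+[100,190],90);print("board under edge",q.round(0))
E
```

```text
[[ 602. -243.   50.]]
board top edge [[ 506. -300.  110.]
 [ 617. -308.  110.]
 [ 411. -291.  110.]]
board under edge [[ 502. -299.   90.]
 [ 614. -311.   90.]]
```

Call:
{"api": "drive_tool", "payload": {"steps": [-0.7,0,-0.1,0,-0.5,0,-0.1,0,0,0,0,0]}}

```text
time: 7.42
ee_pos: [546.3, -243.7, 15.3]
tool_rot: [-0.002, 0.743, 0.669, 0.019]
force: [0.9, 3.3, 1.2]
grip_width: 0.703
```

```bash
python3 - <<'E'
from h import *
from workcell import *
st([550,-241,18])
E
```

```text
t 7.42 pos [ 546.3 -243.7   15.3] psi 83.98 tilt [ 0.026  0.029 -0.999] F [0.9 3.3 1.2] g 0.7
tool cm to target [ 0.32  0.35 -0.25]
```

Now back off straight, then up and away, and look.

Call:
{"api": "drive_tool", "payload": {"steps": [1,0,0,0,2,0,0,0,3,0,0,0,3,0,-1,0,2,0,-3,0,0,0,-3.5,0,0,0,-3.5,0,0,0,-3.5,0]}}

```text
time: 8.08
ee_pos: [547.1, -130.2, 159.3]
tool_rot: [-0.009, 0.743, 0.669, 0.012]
force: [1.7, 0.1, -0.4]
grip_width: 0.704
```

Call:
{"api": "drive_tool", "payload": {"steps": [0,0,-3.5,0,0,0,-3.5,0,3,0,0,0,3,0,0,0,3,0,0,0,3,0,0,0,0,0,0,0]}}

```text
time: 8.67
ee_pos: [562.1, -7.4, 246.4]
tool_rot: [-0.001, 0.744, 0.668, 0.015]
force: [0.2, 0.7, -0.3]
grip_width: 0.705
```

```bash
python3 - <<'E'
from h import *
from workcell import *
st()
a=grab_frame("scene");b=grab_frame("top");pickle.dump((a,b),open("p9.pkl","wb"))
cv2.imwrite("pics/s9.png",np.hstack([cv2.resize(a["img"][190:310,100:260],(400,300),interpolation=2),cv2.resize(b["img"][165:285,300:460],(400,300),interpolation=2)]))
cv2.imwrite("pics/t9.png",b["img"])
E
```

```text
t 8.67 pos [562.1  -7.4 246.4] psi 83.8 tilt [ 0.021  0.023 -1.   ] F [ 0.2  0.7 -0.3] g 0.71
```

View pics/s9.png

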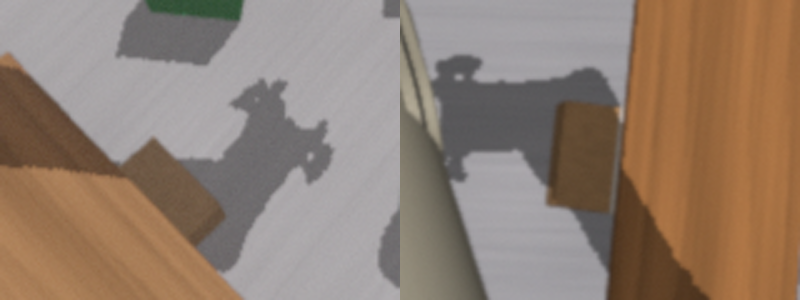

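View pics/t9.png

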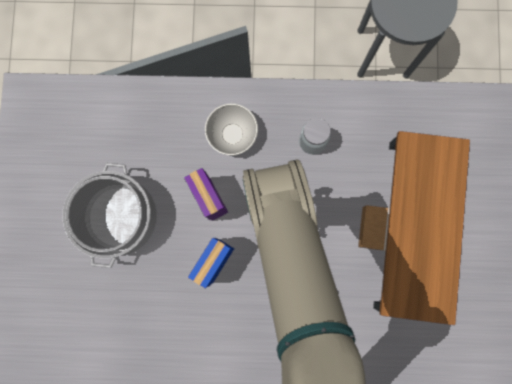

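```bash
python3 - <<'E'
from h import *
a,b=pickle.load(open("p9.pkl","rb"))
t=cast(b,np.array([[163,100],[157,205]])/2.5+[300,165],50);print("top view trailing",t.round(0))
s=cast(a,np.array([[153,138],[225,214]])/2.5+[100,190],50);print("scene trailing",s.round(0))
n=np.array([.099,.995]);e0=np.array([538,-303.])
e1=np.array([506,-300.])
for p in(*t,*s):print(round((p[:2]-e0)@n,1),round((p[:2]-e1)@n,1))
c=[cv2.resize(a["img"][235:295,130:210],(400,300),interpolation=2),cv2.resize(b["img"][195:255,345:425],(400,300),interpolation=2)]
cv2.imwrite("pics/s10.png",np.hstack(c))
E
```

```text
top view trailing [[ 591. -258.   50.]
 [ 483. -252.   50.]]
scene trailing [[ 490. -252.   50.]
 [ 606. -265.   50.]]
50.1 50.3
45.2 45.4
45.8 46.0
44.2 44.4
```

View pics/s10.png

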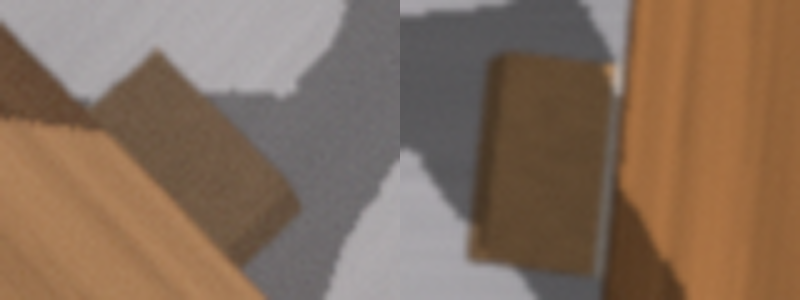

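```bash
python3 - <<'E'
from h import *
f=pickle.load(open("top0.pkl","rb"));_,b=pickle.load(open("p9.pkl","rb"))
for n,(x0,x1,y0,y1) in dict(pots=(60,160,160,272),bowl=(200,262,100,160),jar=(298,334,116,156)).items():
    print(n,cv2.phaseCorrelate(cv2.cvtColor(f["img"],6)[y0:y1,x0:x1].astype(np.float32),cv2.cvtColor(b["img"],6)[y0:y1,x0:x1].astype(np.float32)))
from workcell import close_job
print(close_job())
E
```

```text
pots ((-0.009476241201689106, -0.004028866517963081), 0.9802031685113907)
bowl ((-0.015100546927435232, 0.017572178426629392), 0.9910389865438144)
jar ((0.01910570666916911, -0.1463166401749909), 0.9984764595826466)
the job is handed in; nothing more can be done
None
```

The noodle carton now lies flat on a broad face under the shelf board, with about 45–50 mm of its length sticking out. I tipped it over in the open with the fingertips. I then pushed it endways about 20 cm, turning it about 11° on the way to line up with the shelf.

- **Stick-out:** the top view gave 50 and 45 mm at the two end corners, the scene view 46 and 44 mm. The gap between readings is about what corner picking allows; the carton may be a degree or so out of square with the board.
- **Bystanders:** the pots, bowl and jar shifted by less than 0.2 pixel in the top view between the start and the end. The blue and purple cartons stand where they did. The green one is hidden by the arm in the last top view; it looks upright and in place in the scene views.
- **Forces and time:** the wrist force readings I took stayed below 10 N, and the job took about 9 s.
- **Hand:** it finished clear, about 246 mm up and well away from the carton.

No check failed.

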